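# Unpin the sharpening jig's tool slide and draw it into the tray

### The arm

A 7-joint arm with a two-finger parallel gripper is mounted at the origin on the work surface. World frame = base frame: x ahead of the robot, y to its left, z up, the work surface at z = 0. Lengths are in m, angles in rad, forces in N, time in s.
With the tool pointing down it reaches from about 0.4 to 0.85 m from the base axis. Payload 10.4 kg.
Tool frame: the origin (TCP) lies midway between the tips of the shut fingers; the grasp point (between the pads) lies 19 mm behind it; x points along the fingers, z is the direction in which the jaws open and shut, and the axes are right-handed (so a half turn about x gives the same grasp; the last joint's range is limited). The gripper opens to 87 mm and grips with 3 to 60 N. Pads are 19 mm wide; open, the fingers measure 117 mm over their backs; the gripper's body (75 mm by 190 mm) begins 51 mm behind the grasp point.
Start: joints at [1.119, 0.332, -0.065, 1.46, 0.022, 1.35, -0.088], TCP at [0.26, -0.568, 0.223] pointing down, gripper open.
Joint ranges: [-2.6, 2.6], [-0.5, 2.12], [-1.47, 1.34], [0.16, 2.42], [-1.27, 4.41], [0.06, 2.06], [-2.6, 2.6]. Speed limits (rad/s): [2.22, 2.22, 2.79, 2.79, 3.14, 3.14, 3.14].

### API

Orientations are given as a unit quaternion [x, y, z, w].
In Python, from bench import read_state, camera, camera_params, close_job gives the robot as it stands.
- The arm moves only by the tool arm_command, never from a script. Its argument "targets" is a list of rows, each a list of 7 numbers: the closure in counts, from 0 (fully open) to 255 (shut), then the shift along the tool's x, y, z in mm, then the turn, a rotation vector about the tool's x, y, z in rad. A call has 1 to 10 rows; each row is the pose to reach, as a shift and turn from the pose commanded when the call began, along the tool's axes at that moment; what a row does not reach only later rows make up. A row lasts 1/10 s, in which the tool goes at most 50 mm and 8.59 degrees, less where a joint would pass 70% of its speed; a pose out of reach is approached as far as the arm can. A call with a gripper value outside its range is refused whole. The fingers move at their own pace and stop on an object; "newtons" is the grip in N (left out, the last holds). Time passes only in rows, so rows that repeat a pose let the fingers close. It gives the time, the measured TCP pose, the force and the opening at its end, in the units of the state.
- read_state(): the state, without advancing time (a new reading comes with each control period).
- camera(name): name is "side" or "top" or "wrist"; returns the picture (480x640x3 uint8, red, green, blue); there is no depth.
- camera_params(name): a dict with "intrinsics" (3x3 intrinsics, pixels), "dist" ([k1, k2, p1, p2, k3] as OpenCV has them; the pictures are not rectified), "xyz" and "orientation" of the camera in the world; the wrist camera has in their place "mount" (4x4, takes a point from camera to tool coordinates, whose origin is the TCP and whose axes are the tool frame's). Camera axes: x right, y down, z forward; pixel columns grow to the right and rows downward; lengths in m; the calibration is good to about 2 mm. A picture is of the moment at which its call begins: read the wrist's pose just before it. camera_params takes no time and is no camera call.
- close_job(): hands the job in, once; it reports no verdict.
The state is a dict: "time": time; "joint_positions": joint angles; "joint_vel": joint speeds; "joint_torque": joint torques, N m; "ee_pos": TCP position; "eef_rot": TCP orientation; "ft_force": force on the tool from outside, world axes, zero at the start; "torque": the same for the moment, N m; "width": finger opening in m.
Only numpy, scipy, OpenCV 4.12 (cv2) and the standard library are available. Lean on these libraries where they do the work, as an engineer would, in place of code of your own. Each camera call takes 0.05 s, during which the arm holds its last target.

### The job

On the grey sharpening jig, pull the red spring plunger up and give it a quarter turn, either way, so that it stays up by itself when you let go. Then draw the slide with the orange lug out from under the bridge, keeping it flat on the jig all the way, until the whole of it lies in the jig's own tray clear of the rails, and leave it lying there with the plunger still latched up. Leave the other things on the bench where they are.

Things in the scene. Friction and masses are not known exactly. Their poses are not given: they have to be found in the camera images.
- jig: Fixed jig with a grey base plate. Origin on the bench top, on the slide's centre line; y along the sliding direction (the slide comes out towards -y), z up. Plate: x +-62, y -255 to 120 mm, 12 mm thick; its top (z 12) is the sliding floor, level with the tray floor. Two dark rails: x +-22 to +-42, y 30 to 110, 37 mm high.
- bridge_top (a point): Centre of the dark bridge's top, at jig (0, 70, 37) mm, on the plunger axis. The bridge lies across the rails at jig y 47 to 93 mm, 10 mm thick, underside 27 mm over the bench. On it stands a split brass collar, x +-20, y 52 to 88, top 53 mm over the bench, with a 14 mm wide slot along y.
- tray_middle (a point): Point on the black rubber tray floor, at jig (0, -115, 12) mm. The tray runs from the rails' mouth (jig y = 30) to y = -249 between low rims 26 mm high over the bench, inner faces at x = +-56 (from y = 3 outwards) and at y = -249.
- plunger_lift (a joint): Rise of the sprung plunger, m: 0 home (its 10 mm steel pin fills the slide's hole), stop 0.021. The pin clears the slide at 0.010. The spring pulls down 4 N at home, 9 N at the top, plus 1 N weight. At home its cross key (10 x 32 mm) lies in the collar's slot; above 0.016 it is out and the plunger can turn; turned and let go, the key rests on the collar at about 0.016.
- plunger_twist (a joint): Turn of the plunger about its upright axis, rad: 0 at home (red wing along jig y), positive anticlockwise from above, stops at +-1.6. About 1.5 (a quarter turn) either way is fully latched. Turns freely and stays where left. In the slot it can turn only a few degrees.
- plunger_grip (a point): Centre of the plunger's red wing grip, 12 mm thick (x), 42 mm long (y), 26 mm high (z). On the plunger axis (jig x = 0, y = 70 mm), 68 mm above the bench at home, where the wing spans 55 to 81 mm, 2 mm clear above the collar, its length along jig y. Turns and lifts with the plunger.
- slide: The loose tool slide: flat aluminium plate 40 (x) x 180 (y) x 12 mm, about 0.4 kg, with a 13 mm hole for the pin at its y = +60 mm and an orange upright lug at y = -60 mm. Origin in the centre of its underside; at the start this is at jig (0, 10, 12) mm, axes along the jig's. Slides with 2 mm play per side between the rails.
- slide_lug (a point): Centre of the orange lug, 40 (x) x 12 (y) x 40 mm (z), at slide (0, -60, 32) mm; it stands 24 to 64 mm above the bench. At the start 91 mm are free above the plate between the lug's inner (+y) face and the bridge, where fingers fit to push the lug outwards. Two bolt heads stand 5 mm out of its outer (-y) face.
- grease_tin: Bystander: round tin, 70 mm diameter, 75 mm high, green label. Origin under its centre.
- screw_jar: Bystander: jar with red cap, 60 mm diameter, 70 mm high. Origin under its centre.
Things that resemble listed ones, but are neither listed nor needed, are in the scene too. Of the things like the slide, leave any that is purple or turquoise; of the rest the smaller one is meant.

How it is judged:
By the outcome, as a careful person would: the job done as asked, in the order asked, and still so for the second after the job is handed in, with the robot touching nothing.
It also fails if it takes over 48 s, if anything falls off the work surface, if the arm or the gripper's body presses on something with over 40 N, if the wrist force passes 120 N, or if a joint passes its speed limit or range.

## Working session

There is one attempt and no reset: what is moved stays moved. The work goes in short steps, Python scripts to look and compute and a tool call to move; the robot and the scene stay as the last step left them, time stands still between calls to the robot, and variables do not carry over. Pictures are saved under pics/ and viewed, and the job is handed in when it is done.

Besides the shell and the picture viewer there is one more tool, called after ">>>" as name(argument=value, ...) on one line, values as JSON. arm_command: Moves the arm, as the interface text tells. Its arguments: {"type":"object","properties":{"targets":{"type":"array"},"newtons":{"type":"number"}},"required":["targets"]}

```bash
ls; mkdir -p pics
python3 - <<'E'
from bench import *
import cv2
print(read_state())
for n in ("top","side"):
    p=camera_params(n);print(n,p)
    cv2.imwrite(f"pics/{n}0.png",camera(n)[:,:,::-1])
print(camera_params("wrist"))
E
```

```text
pics
{'time': 0.0, 'joint_positions': array([ 1.11940074,  0.33287606, -0.0646986 ,  1.46091637,  0.02164043,
        1.34990601, -0.0884573 ]), 'joint_vel': array([-0.00083173,  0.00132349,  0.00088433,  0.0004665 ,  0.00041003,
       -0.00155821, -0.00142328]), 'joint_torque': array([-3.42465137e-04, -6.23254895e+01,  2.47127458e-02, -3.89897203e+01,
       -6.12170273e-02,  4.00990422e-02,  1.54283784e-04]), 'ee_pos': array([ 0.25968427, -0.56808161,  0.22176325]), 'eef_rot': array([ 0.38238913,  0.59538325, -0.38191426,  0.59450723]), 'ft_force': array([ 0.13362225, -0.59571233, -0.21035587]), 'torque': array([-0.00260763, -0.01248238,  0.03193471]), 'width': 0.08735937158312651}
top {'intrinsics': array([[548.32459729,   0.        , 318.64365071],
       [  0.        , 548.32459729, 246.32090742],
       [  0.        ,   0.        ,   1.        ]]), 'dist': array([-0.03501372,  0.        ,  0.        ,  0.        ,  0.        ]), 'xyz': array([0.24344604, 0.02535967, 1.24757698]), 'orientation': array([ 0.72747802, -0.67824909,  0.07159531, -0.07502008])}
side {'intrinsics': ar
[... 265 characters left out ...]
946357, 0.76353509]), 'orientation': array([-0.20909852,  0.88831183, -0.39940406,  0.08750026])}
{'intrinsics': array([[416.80486177,   0.        , 320.29192753],
       [  0.        , 416.80486177, 242.09616692],
       [  0.        ,   0.        ,   1.        ]]), 'dist': array([-0.07953533,  0.        ,  0.        ,  0.        ,  0.        ]), 'mount': array([[ 1.18543493e-04, -2.42693258e-01,  9.70103071e-01,
        -1.63073591e-01],
       [-1.63932150e-03, -9.70101822e-01, -2.42692745e-01,
         6.70333447e-02],
       [ 9.99998649e-01, -1.56154117e-03, -5.12851533e-04,
         5.21651733e-04],
       [ 0.00000000e+00,  0.00000000e+00,  0.00000000e+00,
         1.00000000e+00]])}
```

View pics/top0.png

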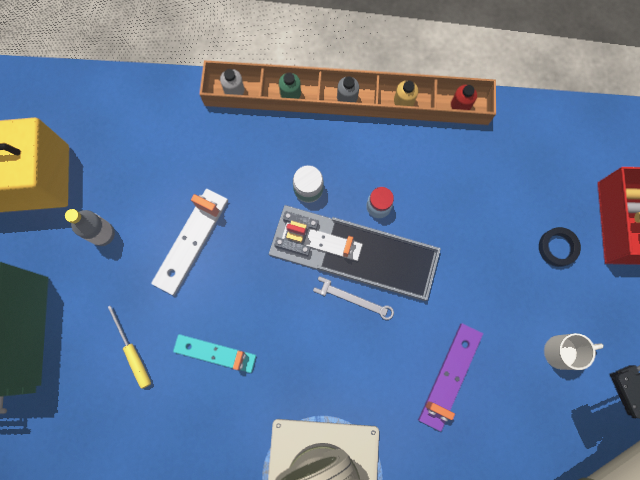

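View pics/side0.png

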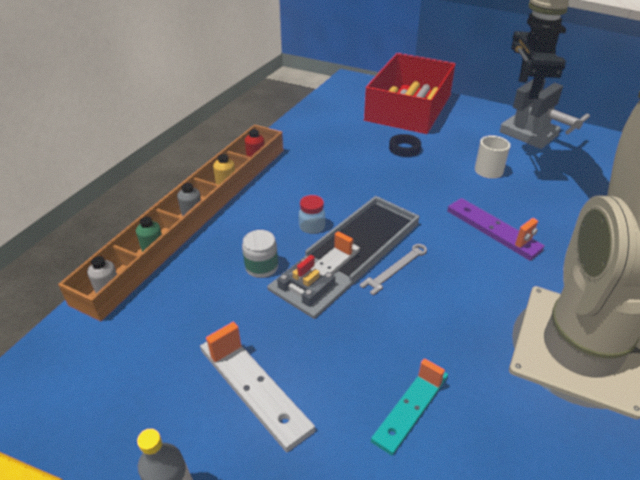

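The top view shows the jig at about (355,250), with the plunger at (296,232), the lug at (349,247) and the tray to the right. The tin is at (308,184), the jar at (381,202) and a wrench below the jig. I'll enlarge it to fit the pose.

Run:
```python
import cv2
a=cv2.imread("pics/top0.png")[190:310,260:450]
cv2.imwrite("pics/topc.png",cv2.resize(a,None,fx=4.2,fy=4.2,interpolation=cv2.INTER_CUBIC))
a=cv2.imread("pics/side0.png")[190:320,260:430]
cv2.imwrite("pics/sidec.png",cv2.resize(a,None,fx=4.5,fy=4.5,interpolation=cv2.INTER_CUBIC))
```

```text
(no output)
```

View pics/topc.png

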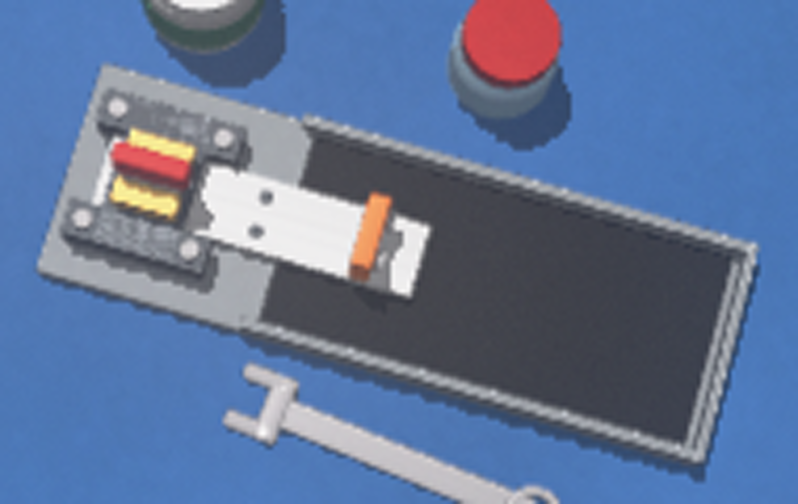

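View pics/sidec.png

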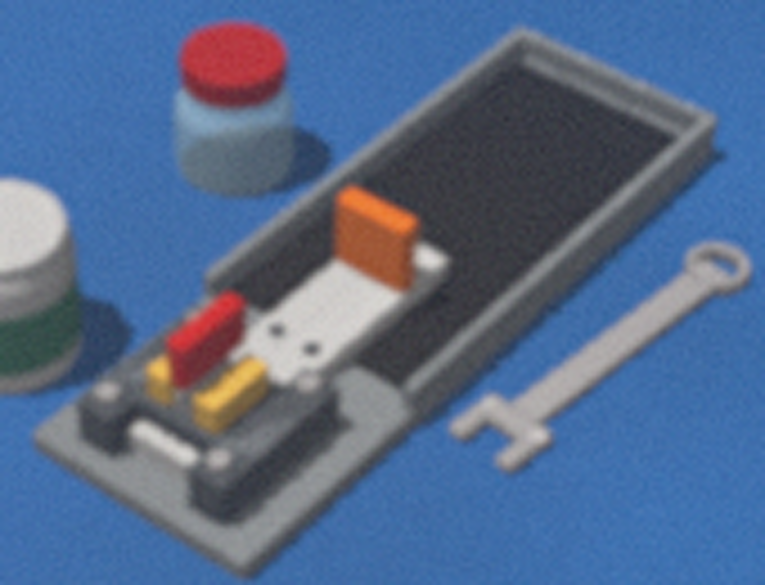

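```bash
cat > h.py <<'E'
import numpy as np, cv2
from scipy.optimize import least_squares
from scipy.spatial.transform import Rotation as R
from bench import *
def proj(P,name,p=None,ee=None):
    p=p or camera_params(name)
    if name=="wrist":
        s=ee; M=np.eye(4);M[:3,:3]=R.from_quat(s['eef_rot']).as_matrix();M[:3,3]=s['ee_pos']; M=M@p['mount']
        Rm,t=M[:3,:3],M[:3,3]
    else: Rm,t=R.from_quat(p['orientation']).as_matrix(),p['xyz']
    Q=(np.atleast_2d(P)-t)@Rm
    return cv2.projectPoints(Q,np.zeros(3),np.zeros(3),p['intrinsics'],p['dist'])[0][:,0]
def jw(P,q):
    P=np.atleast_2d(P)/1000.; c,s=np.cos(q[2]),np.sin(q[2])
    return np.c_[q[0]+c*P[:,0]-s*P[:,1], q[1]+s*P[:,0]+c*P[:,1], P[:,2]]
E
python3 - <<'E'
from h import *
T=[((62,120,12),(104,66)),((-62,120,12),(38,270)),((62,-255,26),(757,247)),((-62,-255,26),(702,461)),((20,-44,64),(369,193)),((20,-56,64),(391,197)),((6,91,81),(118,143)),((6,49,81),(194,159))]
S=[((62,120,12),(37,437)),((-62,120,12),(243,566)),((62,-255,26),(520,28)),((-62,-255,26),(715,118)),((20,-44,64),(337,204))]
T=[(a,(np.array(b)+.5)/4.2-.5+[260,190]) for a,b in T]; S=[(a,(np.array(b)+.5)/4.5-.5+[260,190]) for a,b in S]
def f(q,sel=3):
    r=[]
    for k,(n,L) in enumerate((("top",T),("side",S))):
        if sel&(k+1): r.append((proj(jw([a for a,_ in L],q),n)-[b for _,b in L]).ravel())
    return np.concatenate(r)
for sel in (1,2,3):
    o=least_squares(f,[.45,.05,0.2],args=(sel,),loss='soft_l1'); print(o.x); print(np.round(o.fun.reshape(-1,2),1).tolist())
E
```

```text
[ 0.51135682  0.02469956 -0.21939989]
[[-0.3, -1.0], [-0.7, 0.3], [0.9, -0.5], [0.6, 0.6], [0.2, 0.0], [0.2, 0.6], [-0.5, -1.0], [-0.3, 0.5]]
[ 0.50993405  0.02731738 -0.21572313]
[[-1.3, -0.3], [0.6, 0.8], [-0.3, -0.2], [0.7, 0.1], [-0.1, -0.7]]
[ 0.51098715  0.02529616 -0.21810984]
[[-0.6, -0.8], [-0.9, 0.5], [0.6, -0.5], [0.4, 0.6], [-0.1, 0.1], [-0.1, 0.7], [-0.8, -0.8], [-0.6, 0.7], [-1.3, -1.2], [0.5, -0.1], [-0.1, -0.7], [0.8, -0.4], [-0.1, -1.4]]
```

```bash
cat > plan.py <<'E'
from h import *
q=[0.511,0.0253,-0.218]
def tgt(P,ang,qq=q):
    """tool down, tool z at world heading ang; print shift (tool axes, mm) and rotvec"""
    s=read_state(); Rc=R.from_quat(s['eef_rot']); p=jw([P],qq)[0]
    x=np.array([0,0,-1.]); z=np.array([np.cos(ang),np.sin(ang),0]); Rt=R.from_matrix(np.c_[x,np.cross(z,x),z])
    d=Rc.inv().apply(p-s['ee_pos'])*1000; rv=(Rc.inv()*Rt).as_rotvec()
    return np.round(d,1),np.round(rv,3),p
E
python3 - <<'E'
from plan import *
s=read_state();Rm=R.from_quat(s['eef_rot']).as_matrix();print(Rm.round(3)); zh=np.arctan2(Rm[1,2],Rm[0,2]);print("zhead",zh,"jigx",q[2])
print(tgt((0,70,140),q[2])); print(tgt((0,70,140),q[2]+np.pi))
# tin/jar positions from top (approx at top face heights)
p=camera_params("top");Rc=R.from_quat(p['orientation']).as_matrix()
for uv,z in (((308,176),.075),((381.5,198),.07)):
    n=cv2.undistortPoints(np.array([[uv]],float),p['intrinsics'],p['dist'])[0,0]; d=Rc@[n[0],n[1],1]; w=p['xyz']+d*(z-p['xyz'][2])/d[2]
    e=w[:2]-q[:2]; c,sn=np.cos(q[2]),np.sin(q[2]); print(w, "jig",c*e[0]+sn*e[1],-sn*e[0]+c*e[1])
E
```

```text
[[-0.001  0.909  0.416]
 [ 0.001  0.416 -0.909]
 [-1.    -0.    -0.001]]
zhead -1.1419635877206609 jigx -0.218
(array([  82.5,  517.5, -491. ]), array([-0.924, -0.001, -0.001]), array([0.52613942, 0.09364324, 0.14      ]))
(array([  82.5,  517.5, -491. ]), array([ 2.218e+00, -1.000e-03,  1.000e-03]), array([0.52613942, 0.09364324, 0.14      ]))
[0.64966971 0.07489887 0.075     ] jig 0.124660558222282 0.07841608340542637
[ 0.6114398  -0.09282121  0.07      ] jig 0.12360953573199779 -0.09360265221629975
```

>>> arm_command(targets=[[0,0,517.5,-491,-0.924,0,0],[0,0,517.5,-491,-0.924,0,0],[0,0,517.5,-491,-0.924,0,0],[0,0,517.5,-491,-0.924,0,0],[0,0,517.5,-491,-0.924,0,0],[0,0,517.5,-491,-0.924,0,0],[0,0,517.5,-491,-0.924,0,0],[0,0,517.5,-491,-0.924,0,0],[0,0,517.5,-491,-0.924,0,0],[0,0,517.5,-491,-0.924,0,0]])

```text
time: 1.1
ee_pos: [0.4468, -0.1027, 0.2225]
eef_rot: [0.077, 0.703, -0.077, 0.703]
ft_force: [1.2, -1.3, 0.0]
width: 0.0872
```

Run:
```python
from plan import *
s=read_state(); print(s['time'],s['ee_pos'],s['joint_positions'].round(2)); print(tgt((0,70,150),q[2]))
```

```text
1.1 [ 0.44682461 -0.10269789  0.22254517] [ 0.7  -0.01 -0.57  1.85 -0.    1.3  -0.08]
(array([ 72.5, 208.9,  34.9]), array([-0.,  0.,  0.]), array([0.52613942, 0.09364324, 0.15      ]))
```

>>> arm_command(targets=[[0,10,209,35,0,0,0],[0,20,209,35,0,0,0],[0,40,209,35,0,0,0],[0,60,209,35,0,0,0],[0,72,209,35,0,0,0],[0,72,209,35,0,0,0],[0,72,209,35,0,0,0]])

```text
time: 1.8
ee_pos: [0.5256, 0.0918, 0.1501]
eef_rot: [0.077, 0.704, -0.077, 0.702]
ft_force: [-0.3, -1.1, -0.6]
width: 0.0871
```

Run:
```python
from plan import *
s=read_state(); im=camera("wrist").copy(); print(s['time'],s['ee_pos'],s['joint_positions'].round(2)); print(tgt((0,70,57),q[2]))
pts=[(x,y,81) for x in(-6,6) for y in (49,91)]+[(x,y,53) for x in(-20,20) for y in(52,88)]+[(x,y,12) for x in(-62,62) for y in(120,)]+[(-20,-44,64),(20,-44,64)]
for u,v in proj(jw(pts,q),"wrist",ee=s): cv2.circle(im,(int(round(u)),int(round(v))),3,(0,255,0),1)
cv2.imwrite("pics/w1.png",im[:,:,::-1])
```

```text
1.8 [0.52557216 0.09183625 0.15005476] [ 0.4   0.27 -0.75  1.76  0.2   1.19 -0.62]
(array([93.9,  2.6, -0.5]), array([-0.001,  0.   ,  0.   ]), array([0.52613942, 0.09364324, 0.057     ]))
```

View pics/w1.png

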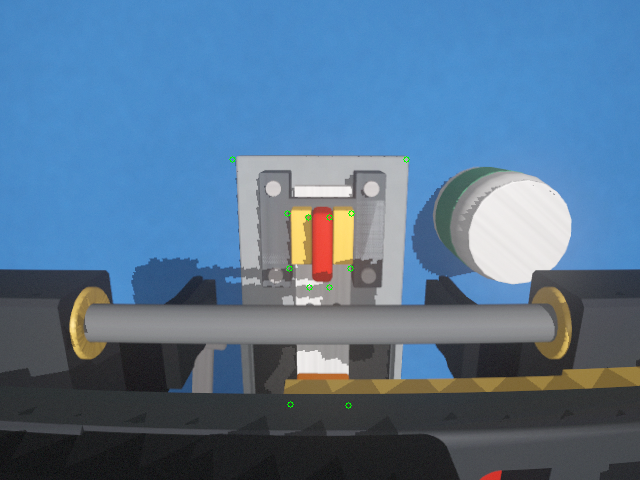

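The wrist view shows the wing at about (313–333, 207–280), shifted roughly (+4, -8) px from the prediction. The arm may still have been settling, so I'll look again.

Run:
```python
from plan import *
s=read_state(); im=camera("wrist").copy(); s2=read_state(); print(s['ee_pos'],s2['ee_pos'],s2['time'])
a=im[140:300,220:420]; cv2.imwrite("pics/w2.png",cv2.resize(a,None,fx=3.75,fy=3.75,interpolation=cv2.INTER_CUBIC)[:,:,::-1])
```

```text
[0.52610555 0.09103159 0.150869  ] [0.5264137  0.09062678 0.15131335] 1.9
```

View pics/w2.png

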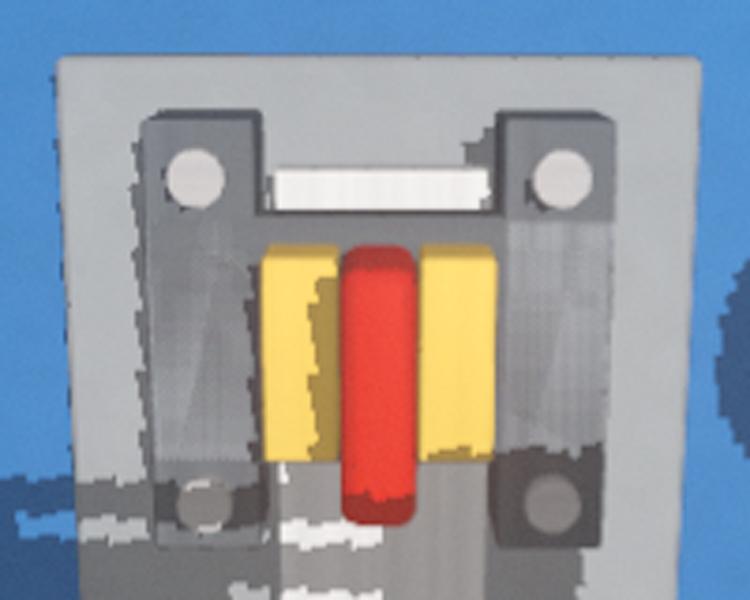

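Run:
```python
from plan import *
print(tgt((1.3,71.5,58),q[2]))
```

```text
(array([93.3,  4.4,  0.3]), array([-0.002,  0.001,  0.   ]), array([0.52773307, 0.09482657, 0.058     ]))
```

>>> arm_command(targets=[[60,25,4.4,0.3,0,0,0],[60,50,4.4,0.3,0,0,0],[60,65,4.4,0.3,0,0,0],[60,72,4.4,0.3,0,0,0],[60,72,4.4,0.3,0,0,0]])

```text
time: 2.4
ee_pos: [0.5272, 0.0954, 0.0785]
eef_rot: [0.077, 0.703, -0.077, 0.703]
ft_force: [-0.2, -0.4, 0.1]
width: 0.0674
```

Run:
```python
from plan import *
print(read_state()['joint_vel'].round(3),read_state()['width'])
print(tgt((1.3,71.5,58),q[2]))
s=read_state();im=camera("wrist"); cv2.imwrite("pics/w3.png",im[:,:,::-1]);print(s['ee_pos'],tgt((1.3,71.5,58),q[2]))
```

```text
[-0.001 -0.017 -0.01  -0.023 -0.007  0.013  0.007] 0.06736454718082135
(array([20.5, -0.5,  0.6]), array([-0.001, -0.   ,  0.   ]), array([0.52773307, 0.09482657, 0.058     ]))
[0.52723335 0.09543737 0.07851909] (array([21.2, -0.9,  0.2]), array([-0.001,  0.001, -0.   ]), array([0.52773307, 0.09482657, 0.058     ]))
```

View pics/w3.png

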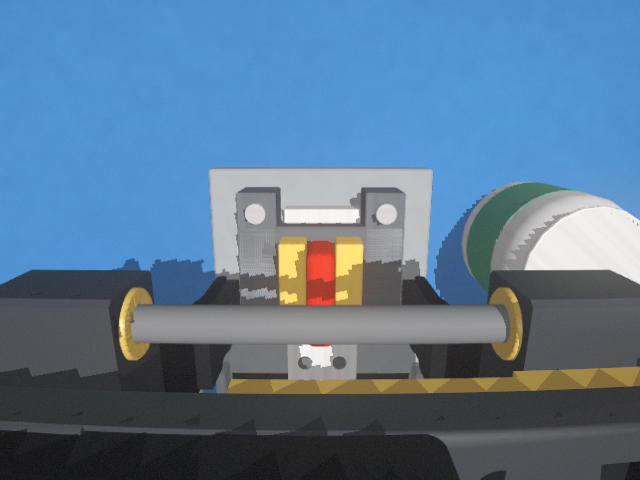

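The wing is centred at column ~320, midway between the jaw pivots at 136 and 504. I'll descend and close.

>>> arm_command(targets=[[60,10,0,0,0,0,0],[60,20,0,0,0,0,0],[60,20.5,0,0,0,0,0],[140,20.5,0,0,0,0,0],[230,20.5,0,0,0,0,0],[230,20.5,0,0,0,0,0],[230,20.5,0,0,0,0,0],[230,20.5,0,0,0,0,0]], newtons=40)

```text
time: 3.25
ee_pos: [0.5274, 0.0961, 0.0582]
eef_rot: [0.077, 0.703, -0.077, 0.703]
ft_force: [-0.5, 0.6, -0.4]
width: 0.0346
```

Run:
```python
from plan import *
s=read_state();print(s['ft_force'],s['torque'],s['width'],s['ee_pos'],tgt((1.3,71.5,58),q[2]),s['joint_positions'].round(2))
cv2.imwrite("pics/s2.png",cv2.resize(camera("side")[150:350,200:440],None,fx=3,fy=3)[:,:,::-1])
```

```text
[-0.47303752  0.56199136 -0.36652846] [-0.04354148 -0.11755114 -0.01724063] 0.03458636419966294 [0.52742359 0.09611912 0.05822061] (array([ 0.2, -1.2,  0.6]), array([ 0.,  0., -0.]), array([0.52773307, 0.09482657, 0.058     ])) [ 0.34  0.39 -0.71  1.85  0.29  1.02 -0.71]
```

View pics/s2.png

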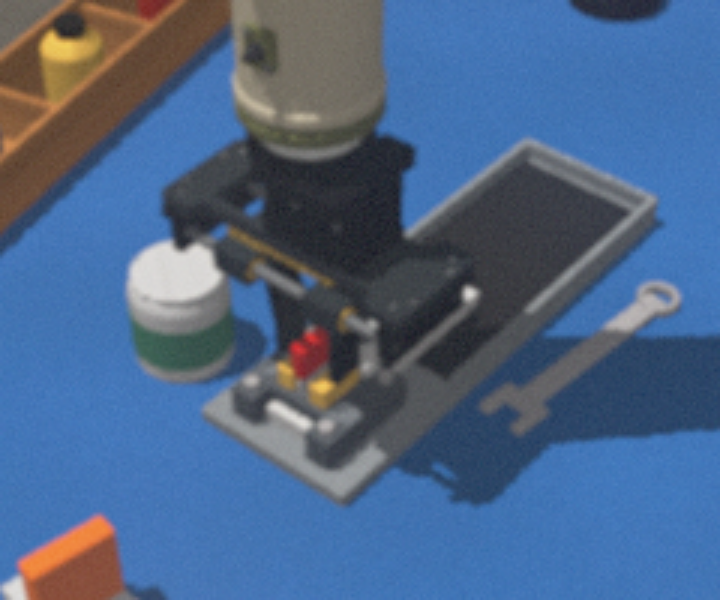

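>>> arm_command(targets=[[230,0,0,0,0,0,0],[230,0,0,0,0,0,0],[230,0,0,0,0,0,0],[230,0,0,0,0,0,0],[230,0,0,0,0,0,0]])

```text
time: 3.8
ee_pos: [0.5274, 0.096, 0.0581]
eef_rot: [0.077, 0.703, -0.077, 0.703]
ft_force: [1.2, 0.3, -1.9]
width: 0.0114
```

>>> arm_command(targets=[[230,0,0,0,0,0,0],[230,-7,0,0,0,0,0],[230,-14,0,0,0,0,0],[230,-19,0,0,0,0,0],[230,-19.5,0,0,0,0,0],[230,-19.5,0,0,0,0,0]])

```text
time: 4.4
ee_pos: [0.5273, 0.096, 0.0775]
eef_rot: [0.077, 0.703, -0.077, 0.703]
ft_force: [4.9, 1.3, -9.3]
width: 0.0115
```

Run:
```python
from plan import *
s=read_state();print(s['ft_force'],s['torque'],s['width'],s['ee_pos'])
cv2.imwrite("pics/s3.png",cv2.resize(camera("side")[220:340,250:370],None,fx=5,fy=5)[:,:,::-1])
```

```text
[ 4.85335394  1.31613011 -9.27527297] [ 0.19244862 -1.22515665  0.06162862] 0.011453408239270265 [0.52732672 0.09602386 0.07746541]
```

View pics/s3.png

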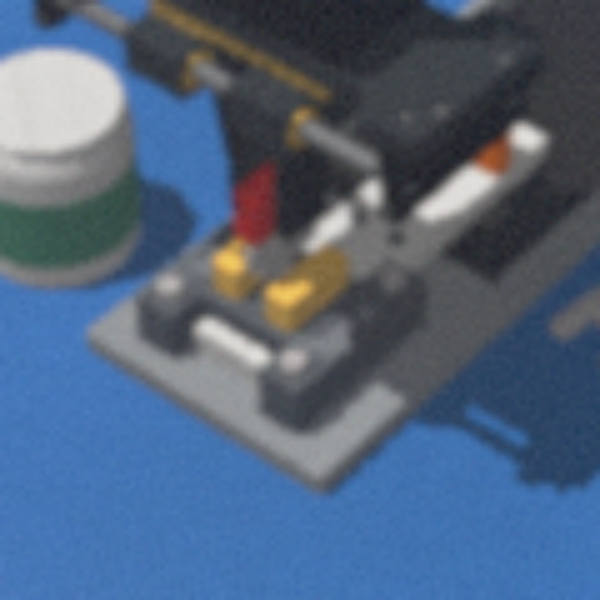

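The plunger is up, with the grey key visible above the collar. I'll shift slightly to ease the lateral force, then turn.

>>> arm_command(targets=[[230,0,0,1,0,0,0],[230,0,0,1,-0.14,0,0],[230,0,0,1,-0.28,0,0],[230,0,0,1,-0.42,0,0]])

```text
time: 4.85
ee_pos: [0.5273, 0.096, 0.0769]
eef_rot: [-0.073, 0.704, 0.073, 0.703]
ft_force: [0.9, 1.7, -9.6]
width: 0.0118
```

>>> arm_command(targets=[[230,0,0,0,-0.14,0,0],[230,0,0,0,-0.28,0,0],[230,0,0,0,-0.42,0,0],[230,0,0,0,-0.56,0,0],[230,0,0,0,-0.7,0,0],[230,0,0,0,-0.84,0,0],[230,0,0,0,-0.98,0,0],[230,0,0,0,-1.11,0,0],[230,0,0,0,-1.11,0,0],[230,0,0,0,-1.11,0,0]])

```text
time: 5.85
ee_pos: [0.5271, 0.0957, 0.0769]
eef_rot: [-0.43, 0.562, 0.431, 0.56]
ft_force: [-2.2, 0.9, -9.7]
width: 0.0115
```

Run:
```python
from plan import *
s=read_state();print(s['ft_force'],s['torque'],s['width'],s['ee_pos'],s['joint_positions'].round(2))
Rm=R.from_quat(s['eef_rot']).as_matrix(); print("twist",np.arctan2(Rm[1,2],Rm[0,2])-q[2],Rm[:,0])
cv2.imwrite("pics/s4.png",cv2.resize(camera("side")[220:340,250:370],None,fx=5,fy=5)[:,:,::-1])
cv2.imwrite("pics/w4.png",camera("wrist")[:,:,::-1])
```

```text
[-2.15583699  0.9426322  -9.71022835] [0.32661157 0.39037351 0.07162703] 0.011487054230318226 [0.52711328 0.09572487 0.0768623 ] [ 0.57  0.46 -1.    1.82  0.43  1.1   0.72]
twist 1.5262963455369325 [-2.53990187e-03 -3.41053931e-04 -9.99996716e-01]
```

View pics/s4.png

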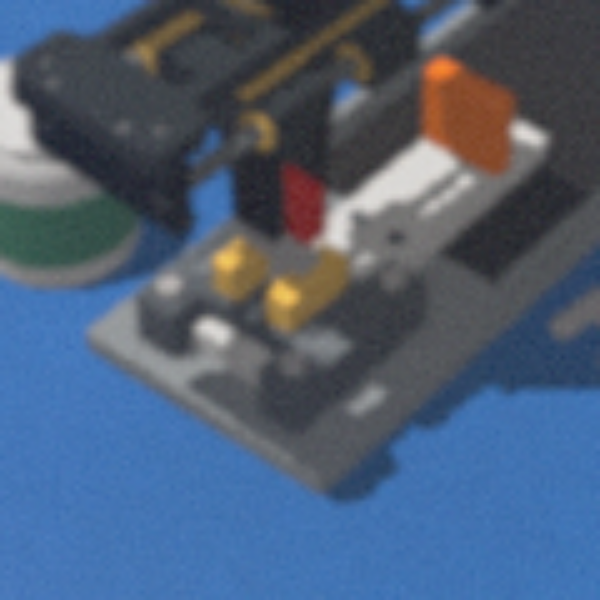

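View pics/w4.png

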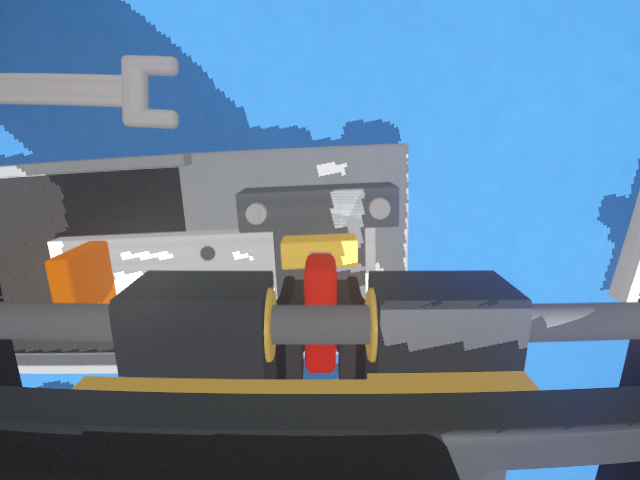

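The wing now lies across the slot (twist ≈1.53). I'll lower it onto the collar and release.

>>> arm_command(targets=[[230,1.5,0,0,0,0,0],[230,3,0,0,0,0,0],[230,3.5,0,0,0,0,0],[230,3.5,0,0,0,0,0]])

```text
time: 6.35
ee_pos: [0.5272, 0.0958, 0.0741]
eef_rot: [-0.431, 0.561, 0.431, 0.56]
ft_force: [-7.6, -1.1, -1.8]
width: 0.0119
```

>>> arm_command(targets=[[120,0,0,0,0,0,0],[120,0,0,0,0,0,0],[120,0,0,0,0,0,0],[120,0,0,0,0,0,0],[120,-15,0,0,0,0,0],[120,-40,0,0,0,0,0],[120,-70,0,0,0,0,0],[120,-70,0,0,0,0,0]])

```text
time: 7.15
ee_pos: [0.5304, 0.0969, 0.1487]
eef_rot: [-0.433, 0.558, 0.43, 0.562]
ft_force: [0.8, 0.9, 0.3]
width: 0.046
```

Run:
```python
from plan import *
s=read_state();print(s['ft_force'],s['width'],s['ee_pos'])
cv2.imwrite("pics/s5.png",cv2.resize(camera("side")[190:340,240:400],None,fx=4,fy=4)[:,:,::-1])
cv2.imwrite("pics/w5.png",camera("wrist")[:,:,::-1])
print(tgt((1.5,-50+27,110),q[2]+np.pi/2))
```

```text
[0.78021432 0.86042718 0.31588093] 0.045967487245453714 [0.5304462  0.09692833 0.1487351 ]
(array([ 35.3,  -3.2, -95.7]), array([-0.041,  0.   ,  0.002]), array([0.50749012, 0.00251995, 0.11      ]))
```

View pics/s5.png

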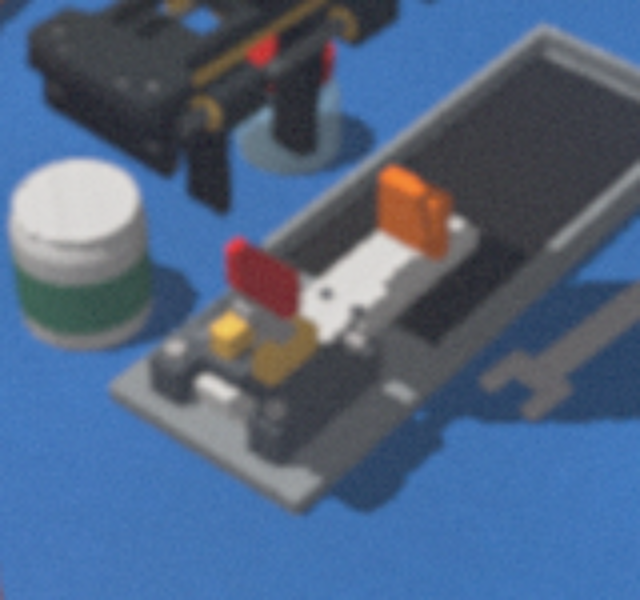

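View pics/w5.png

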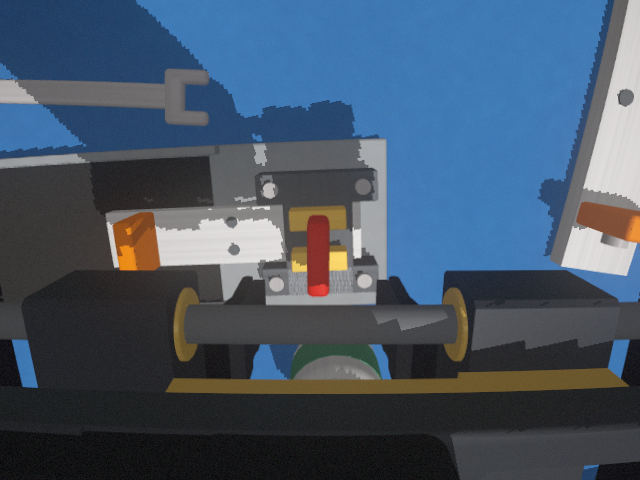

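The wing stands crosswise and raised, and stays up by itself. Next I'll go over the lug with the fingers straddling it.

Run:
```python
from plan import *
print(tgt((1.5,-50,90),q[2]+np.pi/2))
```

```text
(array([  55.3,   -4.2, -122.7]), array([-0.041,  0.   ,  0.002]), array([ 0.50165063, -0.02384101,  0.09      ]))
```

>>> arm_command(targets=[[120,0,-4,-45,-0.041,0,0],[120,0,-4,-90,-0.041,0,0],[120,10,-4,-120,-0.041,0,0],[120,40,-4,-123,-0.041,0,0],[120,55,-4,-123,-0.041,0,0],[120,55,-4,-123,-0.041,0,0],[120,55,-4,-123,-0.041,0,0]])

```text
time: 7.95
ee_pos: [0.5008, -0.0226, 0.0894]
eef_rot: [-0.443, 0.551, 0.444, 0.551]
ft_force: [-0.6, -0.4, 0.4]
width: 0.0463
```

Run:
```python
from plan import *
s=read_state();print(s['ft_force'],s['width'],s['ee_pos'])
cv2.imwrite("pics/s6.png",cv2.resize(camera("side")[170:340,240:430],None,fx=4,fy=3.5)[:,:,::-1])
cv2.imwrite("pics/w6.png",camera("wrist")[:,:,::-1])
print(tgt((1.5,-50,37),q[2]+np.pi/2))
```

```text
[-0.58235584 -0.42440249  0.44651763] 0.04632058355491586 [ 0.50082835 -0.02259661  0.08943236]
(array([53.1, -0.3, -0.9]), array([0.002, 0.001, 0.001]), array([ 0.50165063, -0.02384101,  0.037     ]))
```

View pics/s6.png

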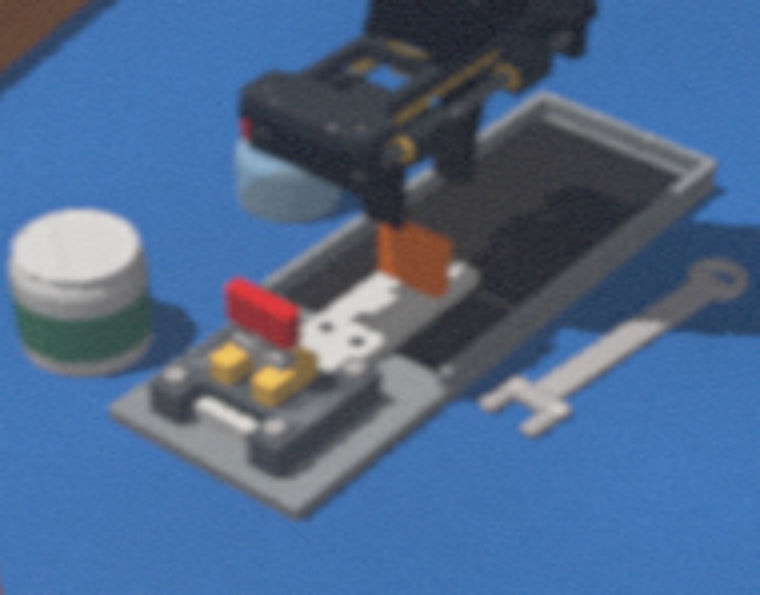

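View pics/w6.png

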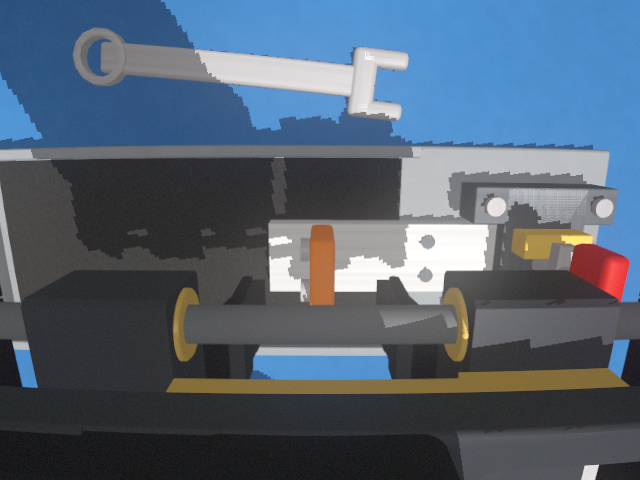

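The lug is centred between the fingers (column 321 against 320). I'll lower straight down.

>>> arm_command(targets=[[120,20,0,0,0,0,0],[120,40,0,0,0,0,0],[120,51,0,0,0,0,0],[120,52,0,0,0,0,0],[120,52,0,0,0,0,0]])

```text
time: 8.55
ee_pos: [0.5011, -0.0237, 0.0377]
eef_rot: [-0.443, 0.551, 0.443, 0.551]
ft_force: [0.3, -0.4, 0.1]
width: 0.0457
```

Run:
```python
from plan import *
s=read_state();print(s['ft_force'],s['width'],s['ee_pos'])
cv2.imwrite("pics/s7.png",cv2.resize(camera("side")[170:340,240:430],None,fx=4,fy=3.5)[:,:,::-1])
print(tgt((1.5,-50,37),q[2]+np.pi/2))
```

```text
[ 0.25737984 -0.37403695  0.13928096] 0.045670663230934334 [ 0.50113414 -0.02367318  0.03773354]
(array([ 1. , -0.3,  0.1]), array([0.   , 0.   , 0.001]), array([ 0.50165063, -0.02384101,  0.037     ]))
```

View pics/s7.png

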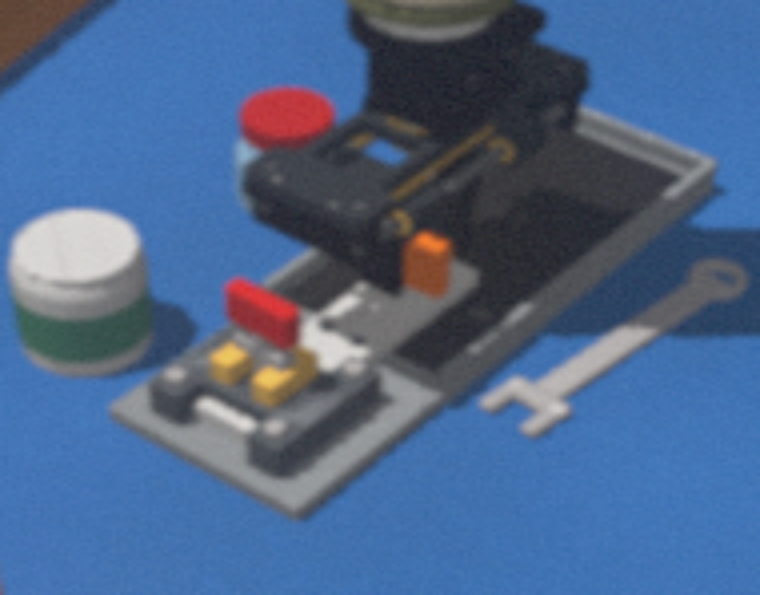

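The fingers straddle the lug without contact. I'll push outwards with the inner finger, gently at first.

>>> arm_command(targets=[[120,0,0,-5,0,0,0],[120,0,0,-10,0,0,0],[120,0,0,-14,0,0,0],[120,0,0,-18,0,0,0],[120,0,0,-22,0,0,0],[120,0,0,-27,0,0,0],[120,0,0,-32,0,0,0],[120,0,0,-38,0,0,0],[120,0,0,-44,0,0,0],[120,0,0,-50,0,0,0]])

```text
time: 9.6
ee_pos: [0.4902, -0.0728, 0.0373]
eef_rot: [-0.443, 0.551, 0.443, 0.552]
ft_force: [1.1, 4.7, 3.6]
width: 0.0458
```

Run:
```python
from plan import *
s=read_state();print(s['ft_force'],s['width'],s['ee_pos'])
cv2.imwrite("pics/s8.png",cv2.resize(camera("side")[170:340,240:430],None,fx=4,fy=3.5)[:,:,::-1])
print(tgt((1.5,-50-141,37),q[2]+np.pi/2))
```

```text
[1.12436453 4.73359823 3.57045393] 0.0458231427435608 [ 0.49017504 -0.07279935  0.03734712]
(array([  0.2,  -0.7, -89.4]), array([-0.001, -0.   ,  0.   ]), array([ 0.47115552, -0.16150382,  0.037     ]))
```

View pics/s8.png

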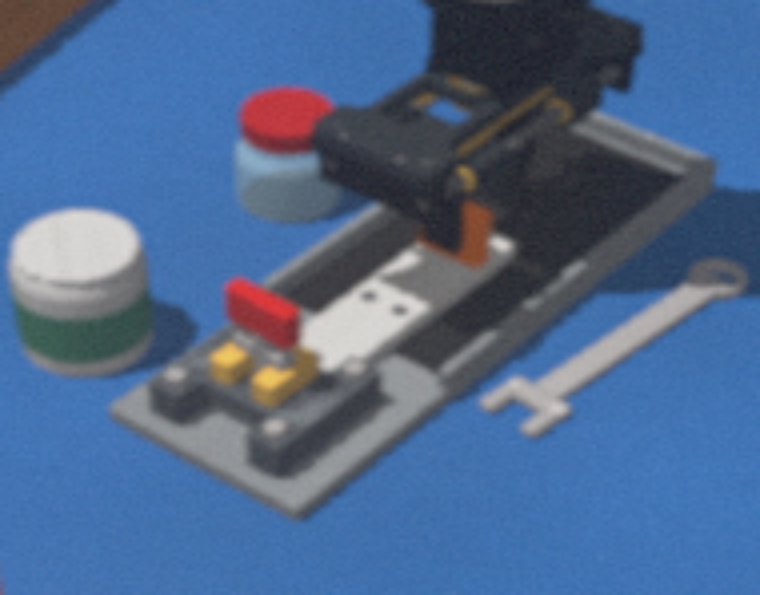

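The slide follows, with about 5 N of push. I'll continue.

>>> arm_command(targets=[[120,0,0,-6,0,0,0],[120,0,0,-13,0,0,0],[120,0,0,-20,0,0,0],[120,0,0,-27,0,0,0],[120,0,0,-34,0,0,0],[120,0,0,-40,0,0,0],[120,0,0,-46,0,0,0],[120,0,0,-51,0,0,0],[120,0,0,-55,0,0,0],[120,0,0,-55,0,0,0]])

```text
time: 10.65
ee_pos: [0.4777, -0.1275, 0.037]
eef_rot: [-0.443, 0.552, 0.442, 0.551]
ft_force: [1.3, 1.9, 0.7]
width: 0.0461
```

Run:
```python
from plan import *
s=read_state();print(s['ft_force'],s['width'],s['ee_pos'])
cv2.imwrite("pics/s9.png",cv2.resize(camera("side")[170:340,240:430],None,fx=4,fy=3.5)[:,:,::-1])
cv2.imwrite("pics/w9.png",camera("wrist")[:,:,::-1])
print(tgt((1.5,-50-141,37),q[2]+np.pi/2))
```

```text
[1.34773714 1.93194624 0.72056744] 0.04613499676027138 [ 0.47770769 -0.12749204  0.03699475]
(array([ -0.1,  -1.2, -34.7]), array([-0.   , -0.001, -0.   ]), array([ 0.47115552, -0.16150382,  0.037     ]))
```

View pics/s9.png

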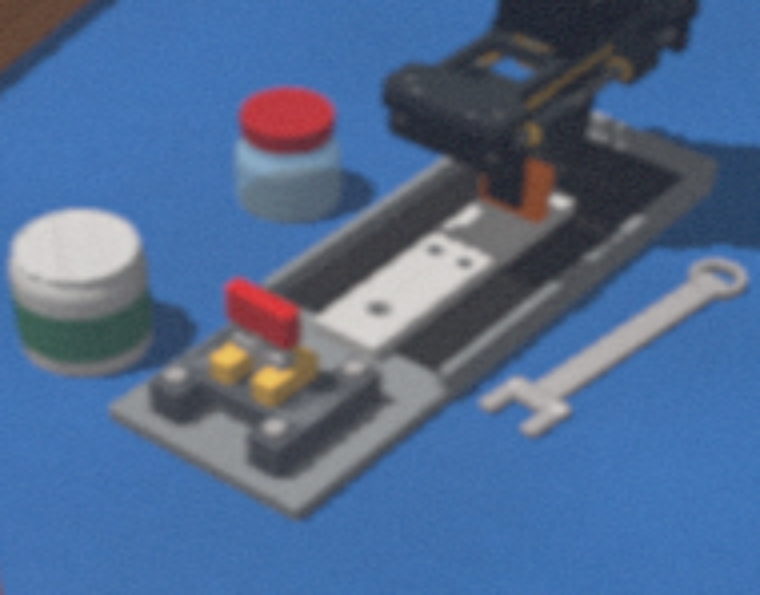

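View pics/w9.png

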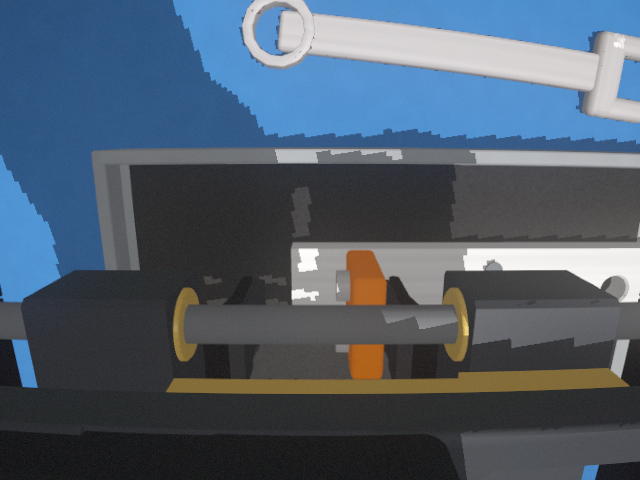

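The slide is straight, with its tail at the rails' mouth. 33 mm more.

>>> arm_command(targets=[[120,0,0,-4,0,0,0],[120,0,0,-9,0,0,0],[120,0,0,-14,0,0,0],[120,0,0,-19,0,0,0],[120,0,0,-24,0,0,0],[120,0,0,-28,0,0,0],[120,0,0,-31,0,0,0],[120,0,0,-33,0,0,0],[120,0,0,-33,0,0,0],[120,0,0,-20,0,0,0]])

```text
time: 11.75
ee_pos: [0.4735, -0.1476, 0.037]
eef_rot: [-0.442, 0.552, 0.442, 0.552]
ft_force: [0.2, 0.1, -0.3]
width: 0.0459
```

>>> arm_command(targets=[[120,0,0,0,0,0,0],[120,-20,0,0,0,0,0],[120,-50,0,0,0,0,0],[120,-100,0,0,0,0,0],[120,-150,0,0,0,0,0],[120,-150,0,-50,0,0,0],[120,-150,0,-100,0,0,0],[120,-150,0,-150,0,0,0],[120,-150,0,-200,0,0,0],[120,-150,0,-200,0,0,0]])

```text
time: 12.75
ee_pos: [0.4271, -0.3485, 0.1863]
eef_rot: [-0.44, 0.554, 0.44, 0.553]
ft_force: [-0.2, 0.3, -0.6]
width: 0.046
```

Run:
```python
from plan import *
s=read_state();print(s['time'],s['ft_force'],s['width'],s['ee_pos'])
cv2.imwrite("pics/s10.png",cv2.resize(camera("side")[170:340,240:430],None,fx=4,fy=3.5)[:,:,::-1])
cv2.imwrite("pics/t10.png",cv2.resize(camera("top")[150:330,240:460],None,fx=3.3,fy=3.3)[:,:,::-1])
```

```text
12.75 [-0.24043468  0.30272915 -0.56785978] 0.046004773357141454 [ 0.42714817 -0.34850135  0.18626045]
```

View pics/s10.png

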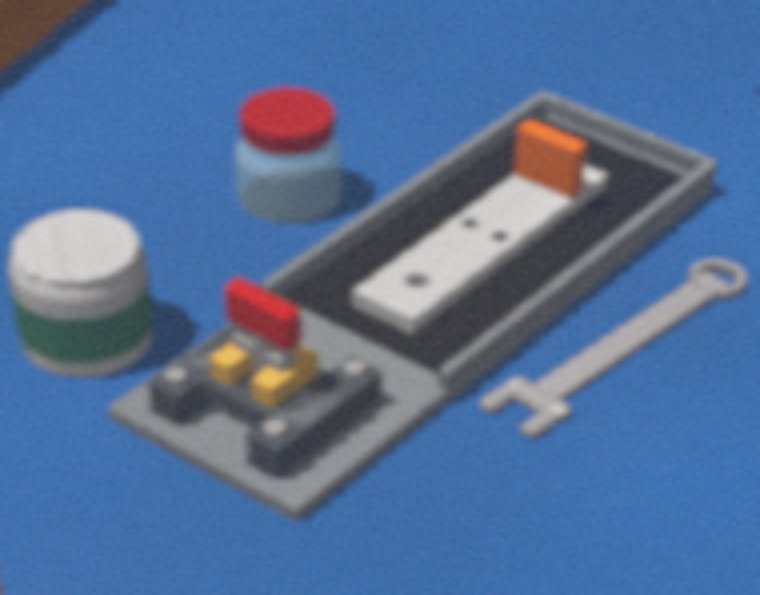

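View pics/t10.png

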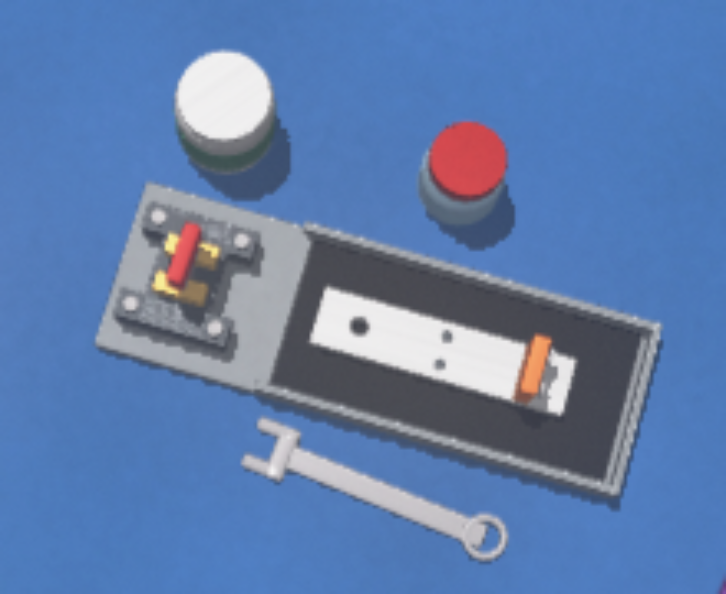

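The slide lies flat in the tray, with its tail at (325,315) well inside the tray's near edge. The plunger is up and crosswise, and the tin, jar and wrench look untouched.

```bash
python3 -c "
from bench import *
print(close_job())"
```

```text
the job is handed in; nothing more can be done
None
```

I handed the job in at about 12.9 s of the 48 s allowed, with the plunger latched up and the slide lying flat in the jig's tray.

- **Plunger:** I gripped the red wing, lifted it about 19 mm, turned it +1.53 rad and lowered it onto the collar. It stayed up when I released it, and in the last pictures it is still up and crosswise.
- **Slide:** I pushed the orange lug outwards from its inner face with one finger; the fingers were either side of the lug without gripping it. The push was about 5 N. The last top and side pictures show the whole slide in the tray, clear of the rails and rims.
- **Other things:** The tin, jar and wrench look unmoved in the last pictures. I didn't re-check the rest of the bench, but the arm did not go near it at low height. The gripper ended clear of everything, with wrist force near zero.
- **Disagreement:** The wrist camera and the top and side cameras differed by about 2–3 mm on where the jig was. I aimed between the two. The forces I read at the plunger stayed under about 10 N.

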